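Fit the relays and set the channel in a latched controller case

TASK

Swing the latch of the controller case free and open its lid all the way, so that it stands up by itself. Put every black relay module from the bench into the open bay behind the switch bank, each upright and flat on its floor, and with the stylus, not the fingers, flip on the one rocker whose place is marked by the standing brass pin, leaving the other rockers off. Then put the stylus back upright in its block, shut the lid, swing the latch back fully over it, and leave the jar, the solder spool and the sponge where they are.

Things in the scene. Friction and masses are not known exactly. Their poses are not given: they have to be found in the camera images.
- case: grey metal case fixed to the bench: open box 190 (its x) x 210 (y) x 60 mm high, walls and floor 6 mm; origin under its centre. Lid hinge on the +x rim, latch post and the lid's free edge at -x. Inside: along the -x wall the switch bank (x -78 to -34, y -65 to 65 mm, top 24 mm above the bench), a thin divider at x = -28 mm (top at 30 mm), then the open module bay
- bay (a point): centre of the module bay's flat floor, 6 mm above the bench, in the case; axes as the case's. The clear bay runs x -57 to +58 mm and y -99 to +99 mm from this point; there is room for four relay modules side by side along y
- lid (a joint): angle of the case's flat 8 mm thick lid: 0 = shut, lying on the rim, its top 68.5 mm above the bench; grows as the free edge swings up, 1.57 = upright, 1.85 = stop, leaning back. Stiff hinge: it stays where it is left; about 4 N at the handle moves it. It cannot rise while the latch lever lies over it
- lid_handle (a point): middle of the lid's round steel bar handle (10 mm thick, 84 mm long, along the case's y), 39 mm of clear room between it and the lid's top surface, 13 mm from the lid's free edge; 177 mm from the hinge along the lid and 52 mm above the lid's underside; it turns with the lid
- lid_hinge (a point): point on the lid's hinge axis, which runs along the case's y axis on its +x rim, 60.5 mm above the bench
- latch (a joint): angle of the flat steel latch lever: 0 = shut, pointing along the case's +x over the lid's edge; grows turning anticlockwise seen from above, 1.57 = stop, pointing along the case's +y, clear of the lid. The lid is free from about 1.1 on. Turns about an upright pivot, stays where it is left, about 1.5 N at the peg
- latch_peg (a point): on the upright black peg of the latch lever (12 mm thick, 27 mm tall, free all round), 14 mm above the lever and 36 mm from the pivot, 93 mm above the bench; push or pinch the peg here
- latch_pivot (a point): on the latch lever's upright pivot axis, at the height of latch_peg; 110 mm from the case's centre to -x and 65 mm to +y
- pin: brass marker pin 7 mm thick, 12 mm tall, standing on the switch bank under the lid: it marks the rocker to flip, the one in line with it along the case's x (same y), whose pivot lies 22 mm from it to -x. The other four places have flush brass plugs 2 mm high. Origin at its foot, 24 mm above the bench
- stylus: grey-handled plastic stylus 122 mm long, standing in its block, tip down: round shaft 8 mm thick with rounded tip, 72 mm long, then a square handle 22 x 22 mm, 50 mm long. Origin at the tip's end, z along it towards the handle
- stylus_grip (a point): point in the middle of the stylus's handle, 100 mm up from the tip
- stand: aluminium block 56 x 56 x 80 mm, fixed, with an upright 15 mm square hole right through its middle; origin at the centre of its underside. When the stylus stands in it, its handle's shoulder rests on the block's top, the tip being 8 mm above the bench
- rocker0 (a joint): rocker switch 0 of five, -44 mm along the case's y: white plank 26 mm (case x) x 10 x 6 mm on a pivot at x = -62 mm in the case, 30 mm above the bench, tilted 0.35 rad. 0 = off, its end next to the -x wall raised (top 37 mm above the bench); press that end down about 7 mm to 0.7 = on. Stays as left; about 2 N to flip, 10 mm from the pivot
- rocker1 (a joint): rocker switch 1 of five, -22 mm along the case's y: white plank 26 mm (case x) x 10 x 6 mm on a pivot at x = -62 mm in the case, 30 mm above the bench, tilted 0.35 rad. 0 = off, its end next to the -x wall raised (top 37 mm above the bench); press that end down about 7 mm to 0.7 = on. Stays as left; about 2 N to flip, 10 mm from the pivot
- rocker2 (a joint): rocker switch 2 of five, +0 mm along the case's y: white plank 26 mm (case x) x 10 x 6 mm on a pivot at x = -62 mm in the case, 30 mm above the bench, tilted 0.35 rad. 0 = off, its end next to the -x wall raised (top 37 mm above the bench); press that end down about 7 mm to 0.7 = on. Stays as left; about 2 N to flip, 10 mm from the pivot
- rocker3 (a joint): rocker switch 3 of five, +22 mm along the case's y: white plank 26 mm (case x) x 10 x 6 mm on a pivot at x = -62 mm in the case, 30 mm above the bench, tilted 0.35 rad. 0 = off, its end next to the -x wall raised (top 37 mm above the bench); press that end down about 7 mm to 0.7 = on. Stays as left; about 2 N to flip, 10 mm from the pivot
- rocker4 (a joint): rocker switch 4 of five, +44 mm along the case's y: white plank 26 mm (case x) x 10 x 6 mm on a pivot at x = -62 mm in the case, 30 mm above the bench, tilted 0.35 rad. 0 = off, its end next to the -x wall raised (top 37 mm above the bench); press that end down about 7 mm to 0.7 = on. Stays as left; about 2 N to flip, 10 mm from the pivot
- relay0: plug-in relay module: black box 38 (its x) x 30 (its y) x 20 mm high, silver plate on top, 40 to 85 g, loose on the bench; all alike; origin at the centre of its underside (may be absent)
- relay1: plug-in relay module: black box 38 (its x) x 30 (its y) x 20 mm high, silver plate on top, 40 to 85 g, loose on the bench; all alike; origin at the centre of its underside (may be absent)
- relay2: plug-in relay module: black box 38 (its x) x 30 (its y) x 20 mm high, silver plate on top, 40 to 85 g, loose on the bench; all alike; origin at the centre of its underside (may be absent)
- relay3: plug-in relay module: black box 38 (its x) x 30 (its y) x 20 mm high, silver plate on top, 40 to 85 g, loose on the bench; all alike; origin at the centre of its underside (may be absent)
- tin: bystander: small flux jar 48 mm across, 45 mm tall; leave it alone
- spool: bystander: solder spool 60 mm across, 42 mm tall; leave it alone
- sponge: bystander: yellow sponge 70 x 50 x 18 mm; leave it alone

How it is judged:
On the way, in this order (a step that is already met when the one before it is completed fails the run):
1. the latch is swung free while the lid is still shut (value of joint latch above 1 rad and value of joint lid below 0.1 rad), for 0.1 s.
2. the lid stands open (1.35 rad or more) by itself, hand off it (value of joint lid above 1.35 rad and contact force between lid and the fingers below 0.1 N), for 0.2 s.
3. the rocker marked by the pin is pressed on by the stylus (0.55 rad or more) (((y of pin in the frame of case between -0.055 and -0.033 m and value of joint rocker0 above 0.55 rad and contact force between stylus and rocker0_c0 above 0.3 N) or (y of pin in the frame of case between -0.033 and -0.011 m and value of joint rocker1 above 0.55 rad and contact force between stylus and rocker1_c0 above 0.3 N) or (y of pin in the frame of case between -0.011 and 0.011 m and value of joint rocker2 above 0.55 rad and contact force between stylus and rocker2_c0 above 0.3 N) or (y of pin in the frame of case between 0.011 and 0.033 m and value of joint rocker3 above 0.55 rad and contact force between stylus and rocker3_c0 above 0.3 N) or (y of pin in the frame of case between 0.033 and 0.055 m and value of joint rocker4 above 0.55 rad and contact force between stylus and rocker4_c0 above 0.3 N))), for 0.05 s.
4. the lid is shut with every relay module present lying in the bay (value of joint lid below 0.05 rad and x of relay0 in the frame of bay between -0.046 and 0.046 m and y of relay0 in the frame of bay between -0.087 and 0.087 m and z of relay0 in the frame of bay between -0.006 and 0.008 m and angle between each of relay0, relay1, relay2, relay3's own z axis and vertical below 0.2 rad and x of relay1 in the frame of bay between -0.046 and 0.046 m and y of relay1 in the frame of bay between -0.087 and 0.087 m and z of relay1 in the frame of bay between -0.006 and 0.008 m and x of relay2 in the frame of bay between -0.046 and 0.046 m and y of relay2 in the frame of bay between -0.087 and 0.087 m and z of relay2 in the frame of bay between -0.006 and 0.008 m and x of relay3 in the frame of bay between -0.046 and 0.046 m and y of relay3 in the frame of bay between -0.087 and 0.087 m and z of relay3 in the frame of bay between -0.006 and 0.008 m), for 0.2 s.
5. the latch is swung back over the shut lid (value of joint lid below 0.05 rad and value of joint latch below 0.3 rad), for 0.1 s.
At the end, for the whole second after the job is handed in: Lid shut (within 0.05 rad), latch over it (under 0.3 rad), the pin's rocker on (over 0.55 rad), the others off (under 0.2 rad), every module present flat (within 0.2 rad) on the bay floor, the stylus upright at rest in its block, shoulder on its top within 5 mm (all of step 5 and ((y of pin in the frame of case between -0.055 and -0.033 m and value of joint rocker0 above 0.55 rad) or (not (y of pin in the frame of case between -0.055 and -0.033 m) and value of joint rocker0 below 0.2 rad)) and ((y of pin in the frame of case between -0.033 and -0.011 m and value of joint rocker1 above 0.55 rad) or (not (y of pin in the frame of case between -0.033 and -0.011 m) and value of joint rocker1 below 0.2 rad)) and ((y of pin in the frame of case between -0.011 and 0.011 m and value of joint rocker2 above 0.55 rad) or (not (y of pin in the frame of case between -0.011 and 0.011 m) and value of joint rocker2 below 0.2 rad)) and ((y of pin in the frame of case between 0.011 and 0.033 m and value of joint rocker3 above 0.55 rad) or (not (y of pin in the frame of case between 0.011 and 0.033 m) and value of joint rocker3 below 0.2 rad)) and ((y of pin in the frame of case between 0.033 and 0.055 m and value of joint rocker4 above 0.55 rad) or (not (y of pin in the frame of case between 0.033 and 0.055 m) and value of joint rocker4 below 0.2 rad)) and horizontal distance between stylus and stand below 0.01 m and height (world z) of stylus between 0.003 and 0.013 m and angle between stylus's own z axis and vertical below 0.12 rad and linear speed of stylus below 0.02 m/s and x of relay0 in the frame of bay between -0.046 and 0.046 m and y of relay0 in the frame of bay between -0.087 and 0.087 m and z of relay0 in the frame of bay between -0.006 and 0.008 m and angle between each of relay0, relay1, relay2, relay3's own z axis and vertical below 0.2 rad and x of relay1 in the frame of bay between -0.046 and 0.046 m and y of relay1 in the frame of bay between -0.087 and 0.087 m and z of relay1 in the frame of bay between -0.006 and 0.008 m and x of relay2 in the frame of bay between -0.046 and 0.046 m and y of relay2 in the frame of bay between -0.087 and 0.087 m and z of relay2 in the frame of bay between -0.006 and 0.008 m and x of relay3 in the frame of bay between -0.046 and 0.046 m and y of relay3 in the frame of bay between -0.087 and 0.087 m and z of relay3 in the frame of bay between -0.006 and 0.008 m); the robot touches nothing.
It fails at once if a rocker is touched with the fingers (contact force between the fingers and rocker0_c0 above 0.5 N or contact force between the fingers and rocker1_c0 above 0.5 N or contact force between the fingers and rocker2_c0 above 0.5 N or contact force between the fingers and rocker3_c0 above 0.5 N or contact force between the fingers and rocker4_c0 above 0.5 N).
It fails at once if the jar, the spool or the sponge is moved by more than 30 mm (distance of any of tin, spool, sponge from where it was at the start of the episode above 0.03 m).
Of relay0, relay1, relay2, relay3 only 2 to 4 are there at a start; the rules pass over those that are not, and their reading is None.
At some moment in a run one of relay0, relay1, relay2, relay3 may be knocked a few centimetres aside while the robot is not near it.
It also fails if it takes over 210 s, if anything falls off the work surface, if the arm or the gripper's body presses on something with over 40 N, if the wrist force passes 120 N, or if a joint passes its speed limit or range.

ROBOT

A 6-joint arm with a two-finger parallel gripper is mounted at the origin on the work surface. World frame = base frame: x ahead of the robot, y to its left, z up, the work surface at z = 0. Lengths are in m, angles in rad, forces in N, time in s.
With the tool pointing down it reaches from about 0.35 to 0.925 m from the base axis. Payload 6.4 kg.
Tool frame: the origin (TCP) lies between the finger pads; the fingertips stand 22 mm ahead of it and the grasp point (between the pads) lies 3 mm ahead of it (manip.tip_reach is the distance from the TCP to the fingertips, in m); z points along the fingers, y is the line along which they close (so a half turn about z gives the same grasp; the last joint's range is limited). The gripper opens to 85 mm and grips with 20 to 120 N. Pads are 22 mm wide; open, the fingers measure 114 mm over their backs; the gripper's body (76 mm by 85 mm) begins 54 mm behind the grasp point. The pads swing forward as they close: fully open they stand 13 mm farther back than shut.
Start: joints at [1.032, 0.245, 1.558, -0, 1.339, -0.174], TCP at [0.232, 0.607, 0.253] pointing down, gripper open.
Joint ranges: [-3.13, 3.13], [-1.02, 2.26], [0.13, 2.54], [-0.95, 4.09], [0.21, 2.88], [-2.74, 2.74]. Speed limits (rad/s): [2.57, 2.57, 3.14, 3.14, 3.14, 3.14].

INTERFACE

Orientations are given as a rotation vector (axis times angle).
In Python, from plant import manip, vision, readout gives the robot as it stands (manip), with the cameras (vision) and the readings (readout). Calls block until the motion is done:
- manip.move_pose(position, orientation): joint-space move of the TCP to a pose.
- manip.line_to(position, frame=None, max_speed=0.15): straight line of the TCP; frame=None keeps the orientation; max_speed is the mean speed in m/s.
- manip.movej(angles): joint-space move.
- manip.command_gripper(opening, newtons=None): finger opening in m; newtons is the grip in N (None keeps the last); returns when the fingers have stopped.
- manip.dwell(seconds).
- manip.ik(position, orientation): joint angles nearest the present ones, or None.
- readout.get_state(): the state.
- vision.get_image(name): name is "scene" or "top"; returns the picture (384x512x3 uint8, red, green, blue); there is no depth.
- vision.calibration(name): a dict with "intrinsics" (3x3 intrinsics, pixels), "world_to_cam" (4x4, takes a point from world to camera coordinates). Camera axes: x right, y up, looking along -z (the intrinsics and any distortion apply to the point x, -y, -z); pixel columns grow to the right and rows downward; lengths in m; the calibration is good to about 2 mm. A picture is of the moment at which its call begins. calibration takes no time and is no camera call.
A pose or a line that the arm cannot do raises manip.MotionError and nothing moves.
- manip.close_job(): hands the job in; it is judged then, once.
The state is a dict: "time_s": time; "joints": joint angles; "qd": joint speeds; "effort": joint torques, N m; "position": TCP position; "tcp_rot": TCP orientation; "wrist_force": force on the tool from outside, world axes, zero at the start; "wrist_torque": the same for the moment, N m; "grip_width": finger opening in m; "finger_force": force on a finger pad.
Only numpy, scipy, OpenCV 4.12 (cv2) and the standard library are available. Lean on these libraries where they do the work, as an engineer would, in place of code of your own. Each camera call takes 0.05 s, during which the arm holds its last target. There are 200 camera calls.

## Working session

There is one attempt and no reset: what is moved stays moved. The work goes in short steps, each a Python script; the robot and the scene stay as the last script left them, time stands still between calls to the robot, and variables do not carry over. Pictures are saved under pics/ and viewed, at most 14 in all, crops included, and the job is handed in when it is done.

```bash
ls; mkdir -p pics
python3 - <<'E'
from plant import manip, vision, readout
import cv2, numpy as np
for n in("scene","top"):
    im=vision.get_image(n); cv2.imwrite(f"pics/{n}0.png",im[:,:,::-1])
    c=vision.calibration(n); print(n,{k:np.round(v,4).tolist() if not isinstance(v,str) else v for k,v in c.items()})
s=readout.get_state(); print(s)
E
```

```text
pics
plant.py
scene {'intrinsics': [[390.1655, 0.0, 252.0718], [0.0, 390.1655, 201.1806], [0.0, 0.0, 1.0]], 'world_to_cam': [[-0.7012, 0.713, 0.0024, 0.3308], [-0.5628, -0.5555, 0.6121, 0.2702], [0.4377, 0.4279, 0.7908, -1.3186], [0.0, 0.0, 0.0, 1.0]]}
top {'intrinsics': [[389.2354, 0.0, 263.5959], [0.0, 389.2354, 193.1566], [0.0, 0.0, 1.0]], 'world_to_cam': [[0.0277, -0.9996, -0.0058, 0.0516], [0.989, 0.0266, 0.1456, -0.5565], [-0.1454, -0.0098, 0.9893, -0.792], [0.0, 0.0, 0.0, 1.0]]}
{'time_s': 0.1, 'joints': array([ 1.03190850e+00,  2.45741093e-01,  1.55889734e+00,  3.07849173e-06,
        1.33868658e+00, -1.74120392e-01]), 'qd': array([ 0.00066386, -0.00054023, -0.00089882,  0.00067789, -0.00048788,
       -0.00068102]), 'effort': array([-7.42217526e-04, -4.30668497e+01, -3.27129972e+01, -9.94186280e-05,
        2.79650325e-03,  2.58090961e-05]), 'position': array([0.23164159, 0.60682989, 0.25228967]), 'tcp_rot': array([-5.69694818e-01, -3.08888810e+00,  2.54795102e-03]), 'wrist_force': array([ 0.03480713, -0.57731286,  0.37128251]), 'wrist_torque': array([-0.02176478, -0.00814813,  0.0129183 ]), 'finger_force': 0.0, 'grip_width': 0.08509986084893231}
```

View pics/scene0.png

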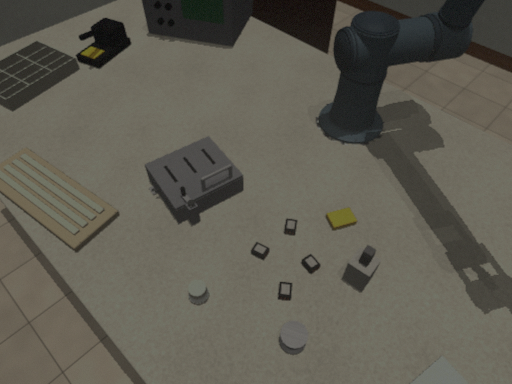

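View pics/top0.png

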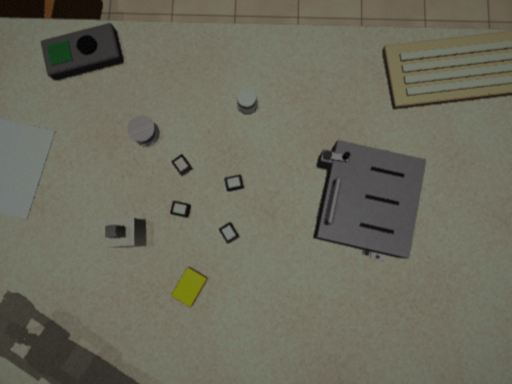

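The scene view shows the case at about (195,178) with four relays at (291,227), (260,250), (311,264) and (285,291). The top view shows the relays at (181,165), (234,183), (180,209) and (229,232), the case at (370,200) and the stand at (125,232). Next I measure these from the masks.

```bash
cat > h.py <<'E'
from plant import manip, vision, readout
import cv2, numpy as np
from scipy.spatial.transform import Rotation as R
def ray(n,uv):
    c=vision.calibration(n);K=np.array(c["intrinsics"]);T=np.array(c["world_to_cam"])
    d=np.linalg.inv(K)@np.array([uv[0],uv[1],1.]);d=d*[1,-1,-1]
    return -T[:3,:3].T@T[:3,3], T[:3,:3].T@d
def onz(n,uv,z):
    o,d=ray(n,uv);return o+d*(z-o[2])/d[2]
def proj(n,p):
    c=vision.calibration(n);T=np.array(c["world_to_cam"]);q=T[:3,:3]@np.array(p)+T[:3,3]
    q=np.array(c["intrinsics"])@(q*[1,-1,-1]);return q[:2]/q[2]
def tri(a,b):  # pixel in scene, pixel in top
    (o1,d1),(o2,d2)=ray("scene",a),ray("top",b)
    s=np.linalg.lstsq(np.c_[d1,-d2],o2-o1,rcond=None)[0]
    p,q=o1+s[0]*d1,o2+s[1]*d2
    return (p+q)/2,np.linalg.norm(p-q)
def relays(n="top",roi=(150,140,130,120)):
    """dark blobs with plates: centre at top height and long-axis yaw"""
    im=vision.get_image(n);x,y,w,h=roi
    g=cv2.cvtColor(im,cv2.COLOR_RGB2GRAY)[y:y+h,x:x+w]
    m=(g<60).astype(np.uint8);out=[]
    for c in cv2.findContours(m,cv2.RETR_EXTERNAL,cv2.CHAIN_APPROX_NONE)[0]:
        if cv2.contourArea(c)<60: continue
        k=np.zeros_like(m);cv2.drawContours(k,[c],-1,1,-1)
        pl=((g>95)&(k>0)).astype(np.uint8)   # silver plate inside
        cs=cv2.findContours(pl,cv2.RETR_EXTERNAL,cv2.CHAIN_APPROX_NONE)[0]
        if not cs: continue
        pc=max(cs,key=len);yy,xx=np.nonzero(pl)
        W=np.array([onz(n,(a+x,b+y),.0205)[:2] for a,b in zip(xx,yy)])
        cc=W.mean(0);rc=cv2.minAreaRect((W*1e4).astype(np.float32))
        ang=rc[2] if rc[1][0]>=rc[1][1] else rc[2]+90
        out.append((cc.round(4),round(ang,1),np.round(np.array(rc[1])/1e4,4),len(xx),(round(xx.mean()+x,1),round(yy.mean()+y,1)),cv2.contourArea(c)))
    return im,out
E
python3 - <<'E'
from h import *
im,o=relays()
for r in o:print(*r)
cv2.imwrite("pics/topcase.png",cv2.resize(im[130:265,310:440],None,fx=4.4,fy=4.4,interpolation=cv2.INTER_CUBIC)[:,:,::-1])
sc=vision.get_image("scene")
a=cv2.resize(sc[130:225,140:255],None,fx=3.4,fy=3.4,interpolation=cv2.INTER_CUBIC)
b=cv2.resize(im[190:270,90:160],None,fx=4,fy=4,interpolation=cv2.INTER_CUBIC)
c=np.zeros((330,800,3),np.uint8);c[:323,:391]=a;c[:320,400:680]=b
cv2.imwrite("pics/mix.png",c[:,:,::-1])
E
```

```text
[0.4704 0.141 ] 35.8 [0.0247 0.0191] 101 (np.float64(228.2), np.float64(232.3)) 212.5
[0.5195 0.2499] 80.3 [0.0239 0.0184] 93 (np.float64(179.4), np.float64(208.3)) 220.5
[0.619  0.2529] 36.4 [0.0235 0.0177] 85 (np.float64(180.6), np.float64(163.7)) 213.5
```

View pics/topcase.png

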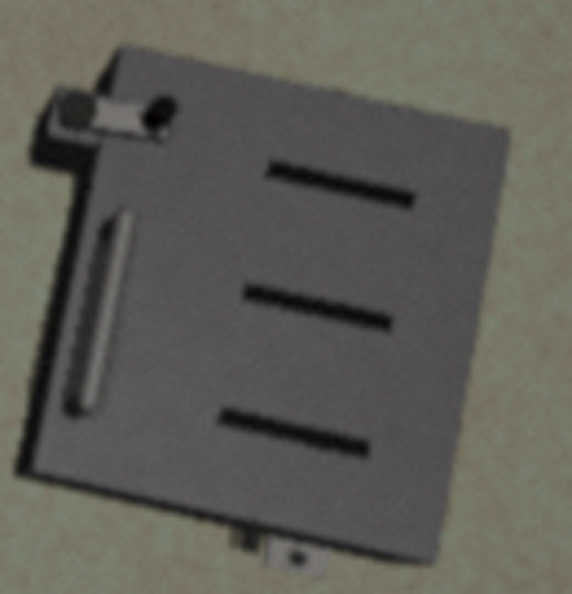

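View pics/mix.png

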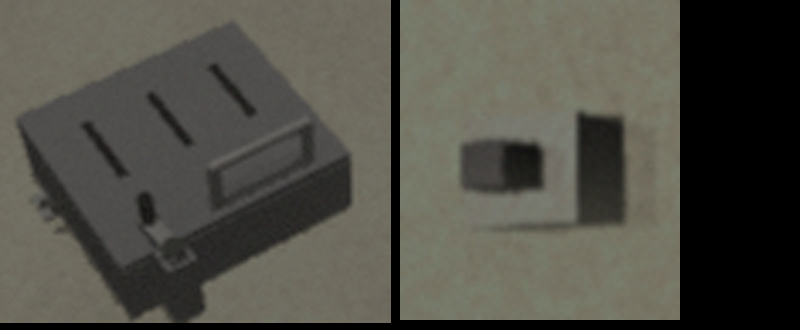

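The top crop shows the lid with corners at about (125,47), (508,130), (435,562) and (30,470). The peg top is at (165,105), and the bar runs from (125,213) to (90,408). The mix crop shows the stylus handle top at (483,165) and the stand's top face, whose right edge is at x=580.

```bash
sed -i 's/g>95/g>80/' h.py
python3 - <<'E'
from h import *
im,o=relays()
for r in o:print(*r)
f=lambda u,v:((u+.5)/4.4-.5+310,(v+.5)/4.4-.5+130)
C=[onz("top",f(*p),.0685)[:2] for p in((125,47),(508,130),(435,562),(30,470))]
for i in range(4):
    d=C[(i+1)%4]-C[i];print(C[i].round(4),np.linalg.norm(d).round(4),np.degrees(np.arctan2(d[1],d[0])).round(2))
print("centre",np.mean(C,0))
print("handle bar ends",onz("top",f(125,213),.1165),onz("top",f(90,408),.1165))
print("peg top",onz("top",f(165,105),.106), "pivot",onz("top",f(76,110),.085))
g=lambda u,v:((u-400+.5)/4-.5+90,(v+.5)/4-.5+190)
print("stylus top",onz("top",g(483,165),.130))
for p in((460,141),(505,143),(505,190),(460,188)):print(onz("top",g(*p),.13).round(4))
for p in((578,112),(578,222)):print("stand top corner",onz("top",g(*p),.08).round(4))
sc=vision.get_image("scene")
cv2.imwrite("pics/st.png",cv2.resize(sc[235:300,330:395],None,fx=8,fy=8,interpolation=cv2.INTER_CUBIC)[:,:,::-1])
E
```

```text
[0.4704 0.1414] 33.3 [0.0257 0.0199] 112 (np.float64(228.1), np.float64(232.3)) 211.5
[0.5197 0.2505] 79.0 [0.0251 0.0194] 105 (np.float64(179.1), np.float64(208.2)) 220.5
[0.5813 0.1343] 103.2 [0.0202 0.025 ] 104 (np.float64(233.3), np.float64(181.8)) 204.5
[0.6191 0.2533] 36.4 [0.0254 0.0196] 100 (np.float64(180.5), np.float64(163.7)) 215.5
[ 0.6677 -0.0872] 0.1852 -101.19
[ 0.6317 -0.2689] 0.2076 168.91
[ 0.428 -0.229] 0.1892 78.78
[ 0.4648 -0.0434] 0.2075 -12.2
centre [ 0.54806696 -0.15709912]
handle bar ends [ 0.5775674  -0.07841689  0.1165    ] [ 0.49060768 -0.06315833  0.1165    ]
peg top [ 0.62994813 -0.09848225  0.106     ] pivot [ 0.63188937 -0.06135535  0.085     ]
stylus top [0.46217424 0.35275996 0.13      ]
[0.4732 0.3646 0.13  ]
[0.4728 0.3432 0.13  ]
[0.4508 0.3414 0.13  ]
[0.4511 0.3627 0.13  ]
stand top corner [0.4921 0.3269 0.08  ]
stand top corner [0.437  0.3227 0.08  ]
```

View pics/st.png

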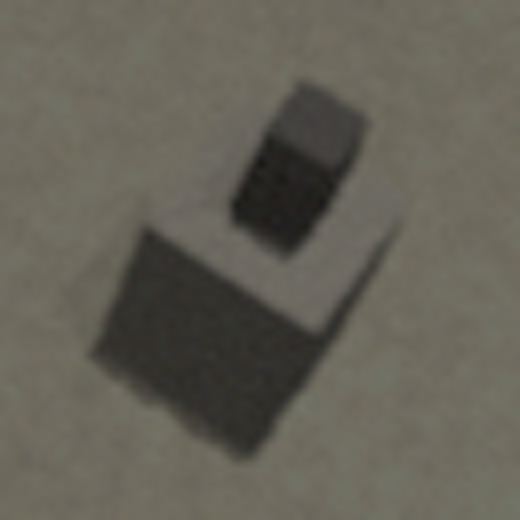

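The stand crop shows the handle top centred at (320,125), which is about (370,250.6) in full-frame pixels, with the handle aligned to the block. Next I cross-check that and swing the latch.

```bash
cat >> h.py <<'E'
C0=np.array([.5485,-.157]);CY=np.radians(-101.4)
def cw(x,y,z):  # case -> world, m
    c,s=np.cos(CY),np.sin(CY);return np.array([C0[0]+c*x-s*y,C0[1]+s*x+c*y,z])
def down(a):  # tool down, closing along world angle a (either way round)
    best=None;st=readout.get_state()
    for k in (0,np.pi):
        y=np.array([np.cos(a+k),np.sin(a+k),0]);z=np.array([0,0,-1.]);best=(best or [])+[R.from_matrix(np.c_[np.cross(y,z),y,z]).as_rotvec()]
    return best
def go(p,a):
    """joint move, tool down, choosing the half turn with least |j6|"""
    c=[(abs(q[5]),i) for i,o in enumerate(down(a)) if (q:=manip.ik(p,o)) is not None]
    o=down(a)[min(c)[1]];manip.move_pose(p,o);return o
def st(*k):
    s=readout.get_state();print(round(s["time_s"],2),s["position"].round(4),"F",s["wrist_force"].round(1),"w",round(s["grip_width"],4),"ff",round(float(s["finger_force"]),1))
E
python3 - <<'E'
from h import *
print(proj("scene",(.462,.353,.13)),"vs 370,250.6", proj("scene",cw(-.095,.105,.0685)),proj("scene",cw(-.095,-.105,.0685)),proj("scene",cw(-.082,-.0308,.1125)),proj("scene",cw(-.074,.065,.093)))
piv=lambda t,z:cw(-.110+.036*np.cos(t),.065+.036*np.sin(t),z)
manip.command_gripper(.045,25)
go(piv(0,.18),CY);manip.line_to(piv(0,.105));st()
manip.command_gripper(.0,25);st()
for t in np.linspace(.1,1.55,12):
    manip.line_to(piv(t,.105),max_speed=.06)
st()
manip.command_gripper(.045);manip.line_to(piv(1.55,.2));st()
im=vision.get_image("top");sc=vision.get_image("scene")
c=np.zeros((400,800,3),np.uint8);c[:390,:390]=cv2.resize(im[125:255,310:440],(390,390));c[:390,405:795]=cv2.resize(sc[120:250,130:260],(390,390))
cv2.imwrite("pics/latch.png",c[:,:,::-1])
E
```

```text
[369.16845415 249.26105428] vs 370,250.6 [174.87609541 208.14905411] [242.91059529 174.14773053] [216.32411776 171.71436002] [183.51699525 190.21403505]
4.28 [ 0.6274 -0.0973  0.1057] F [ 0.7  0.1 -0.3] w 0.0453 ff 0.0
4.67 [ 0.6276 -0.0978  0.1064] F [-0.7 -0.9  4.8] w 0.0107 ff 24.9
7.67 [ 0.6721 -0.0714  0.1067] F [ 8.4 -5.8 -0.8] w 0.0109 ff 25.0
8.88 [ 0.6684 -0.0697  0.1988] F [ 0.1 -0.3 -0.3] w 0.0449 ff 0.0
```

View pics/latch.png

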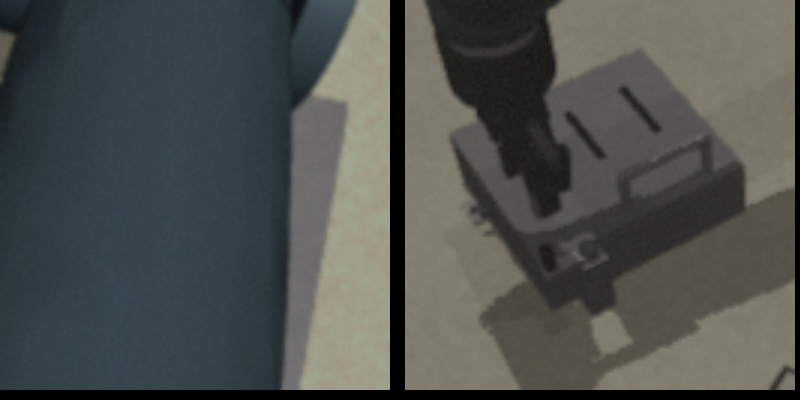

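The latch now points along the case's +y, clear of the lid. Next I open the lid by its bar, at case (-82,-31).

```bash
cat >> h.py <<'E'
def hand(t,y=-.031,dz=.003):
    return cw(.095-.1845*np.cos(t+.2857),y,.0605+.1845*np.sin(t+.2857)+dz)
E
python3 - <<'E'
from h import *
manip.line_to(hand(0)+[0,0,.09],max_speed=.2)
manip.command_gripper(.04,60)
manip.line_to(hand(0));st()
manip.command_gripper(0,60);st()
for t in np.linspace(.06,1.78,24):
    manip.line_to(hand(t),max_speed=.09)
    if abs(readout.get_state()["wrist_force"]).max()>25: print("F!",t);break
st()
manip.command_gripper(.036);st()
manip.line_to(hand(t)+[0,0,.08]);st()
o=go([.45,.15,.35],CY)
im=vision.get_image("top");sc=vision.get_image("scene")
c=np.zeros((400,800,3),np.uint8);c[:390,:390]=cv2.resize(im[125:255,310:440],(390,390),interpolation=2);c[:390,405:795]=cv2.resize(sc[100:230,130:260],(390,390),interpolation=2)
cv2.imwrite("pics/lid.png",c[:,:,::-1])
E
```

```text
10.78 [ 0.535  -0.0707  0.1163] F [-0.5 -0.2  0.7] w 0.0402 ff 0.0
11.17 [ 0.5351 -0.0711  0.1168] F [-1.4 -2.   5.8] w 0.008 ff 58.7
18.34 [ 0.4826 -0.3302  0.225 ] F [ 7.2 -2.6  0. ] w 0.0075 ff 65.5
18.73 [ 0.4815 -0.3295  0.225 ] F [-0.1 -0.5 -0.4] w 0.0358 ff 0.0
19.41 [ 0.4817 -0.3296  0.3049] F [-0.9  0.2 -1.2] w 0.0364 ff 0.0
```

View pics/lid.png

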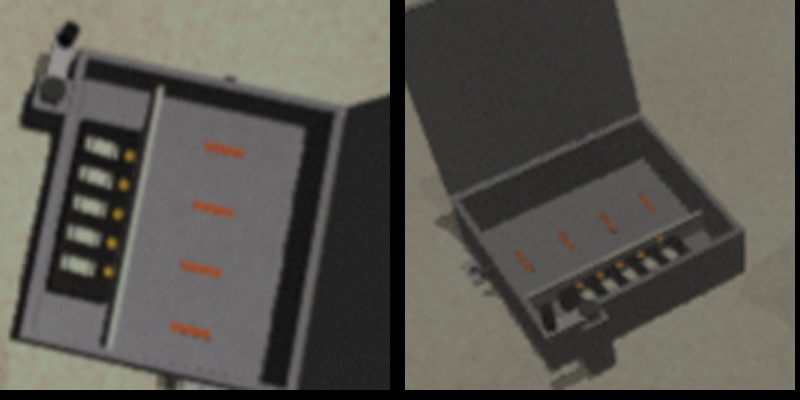

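The lid stands open. In the left panel the rockers are at (78–100, 145–265), the brass marks at (105–130, 155–272), and the floor marks at x~170–240. Next I zoom in on the bank to find the pin.

Run:
```python
from h import *
import cv2
im=vision.get_image("top");sc=vision.get_image("scene")
c=np.zeros((400,800,3),np.uint8)
c[:390,:390]=cv2.resize(im[165:225,320:360],(260,390),interpolation=2).repeat(1,0)[:, :260].copy() if False else cv2.copyMakeBorder(cv2.resize(im[165:225,320:360],(260,390),interpolation=2),0,0,0,130,0)
c[:390,270:790]=cv2.resize(sc[170:212,180:236],(520,390),interpolation=2)
cv2.imwrite("pics/bank.png",np.clip(c[:,:,::-1]*1.5,0,255).astype(np.uint8))
```

```text
(no output)
```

View pics/bank.png

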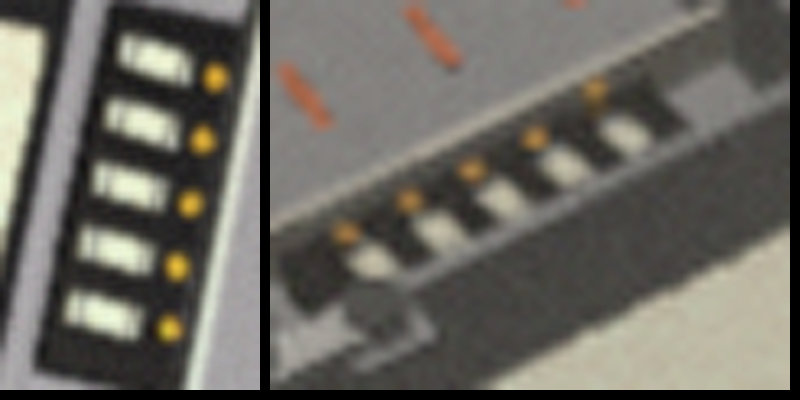

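In the scene crop the rightmost brass mark (597,92) sits higher and has a stem, so it is probably the pin, at y=-44. I confirm that by triangulating all the marks, and use them to refine the case pose.

```bash
cat >> h.py <<'E'
def blobs(n,im,lo,hi,roi,amin):
    x,y,w,h=roi;m=cv2.inRange(cv2.cvtColor(im,cv2.COLOR_RGB2HSV)[y:y+h,x:x+w],lo,hi)
    k,_,s,c=cv2.connectedComponentsWithStats(m)
    return [c[i]+[x,y] for i in range(1,k) if s[i,4]>=amin]
E
python3 - <<'E'
from h import *
T=vision.get_image("top");S=vision.get_image("scene")
br=(12,120,70),(35,255,255)
t=sorted(blobs("top",T,*br,(310,150,60,90),3),key=lambda p:-p[1])
s=sorted(blobs("scene",S,*br,(170,160,80,60),2),key=lambda p:-p[0])
print(len(t),len(s))
for a,b in zip(s,t):
    p,e=tri(a,b);q=onz("top",b,.026);print(p.round(4),e.round(4),"plug z .026:",q.round(4),a.round(1),b.round(1))
W=sorted(blobs("top",T,(0,0,115),(180,60,255),(325,165,30,60),12),key=lambda p:-p[1])
print("rockers");[print(onz("top",w,.033).round(4),"model",cw(-.062,y,.033).round(4)) for w,y in zip(W,(-.044,-.022,0,.022,.044))]
rd=(0,90,60),(11,255,255)
a=sorted(blobs("top",T,*rd,(350,150,60,100),6),key=lambda p:-p[1]);print("red",[onz("top",w,.006)[:2].round(4) for w in a])
b=sorted(blobs("scene",S,*rd,(150,140,100,70),4),key=lambda p:-p[0])
print("red tri",[tri(i,j)[0].round(4) for i,j in zip(b,a)])
for y in(-.066,-.022,.022,.066):print(cw(.031,y,.006).round(4))
E
```

```text
5 5
[ 0.5135 -0.1103  0.0319] 0.0007 plug z .026: [ 0.5142 -0.1117  0.026 ] [214.5 179.5] [345.8 215. ]
[ 0.535  -0.1141  0.0243] 0.0007 plug z .026: [ 0.535  -0.1141  0.026 ] [208.2 184.6] [346.8 205.5]
[ 0.5564 -0.1189  0.0248] 0.0003 plug z .026: [ 0.5563 -0.1188  0.026 ] [201.3 187.7] [349.  195.8]
[ 0.578  -0.1233  0.0226] 0.0001 plug z .026: [ 0.5774 -0.1225  0.026 ] [194.5 191.5] [350.7 186.2]
[ 0.5996 -0.1271  0.0242] 0.0001 plug z .026: [ 0.5992 -0.1266  0.026 ] [187.7 194.7] [352.5 176.5]
rockers
[ 0.5173 -0.088   0.033 ] model [ 0.5176 -0.0875  0.033 ]
[ 0.5201 -0.1235  0.033 ] model [ 0.5392 -0.0919  0.033 ]
[ 0.5387 -0.0925  0.033 ] model [ 0.5608 -0.0962  0.033 ]
[ 0.5604 -0.0961  0.033 ] model [ 0.5823 -0.1006  0.033 ]
[ 0.5819 -0.1008  0.033 ] model [ 0.6039 -0.1049  0.033 ]
red [array([ 0.4744, -0.1751]), array([ 0.5194, -0.1842]), array([ 0.5647, -0.193 ]), array([ 0.6099, -0.2021])]
red tri [array([ 0.4744, -0.1756,  0.0032]), array([ 0.5195, -0.1847,  0.0034]), array([ 0.565 , -0.1935,  0.0049]), array([ 0.6101, -0.2025,  0.0044])]
[ 0.4777 -0.1743  0.006 ]
[ 0.5208 -0.183   0.006 ]
[ 0.5639 -0.1917  0.006 ]
[ 0.6071 -0.2004  0.006 ]
```

All the rockers match the model to within 1 mm. The pin is the mark at y≈-44 (about 6 mm taller than the others), so rocker0 is the one to flip. Next I place the relays, measuring again before each pick.

```bash
cat > place.py <<'E'
from h import *
slots=[-.069,-.023,.023,.069]
def place(y):
    go([.38,-.1,.3],CY)
    im,o=relays();print(len(o),[tuple(r[0]) for r in o])
    r=o[0];(x,yy),a=r[0],np.radians(r[1])
    print("pick",x,yy,r[1],r[2],r[3])
    manip.command_gripper(.062,40)
    go([x,yy,.12],a);manip.line_to([x,yy,.0245]);manip.command_gripper(0,40);st()
    w=readout.get_state()["grip_width"]
    if w<.02: print("MISSED");manip.line_to([x,yy,.15]);return False
    manip.line_to([x,yy,.18]);print("w",readout.get_state()["grip_width"])
    go(cw(.031,y,.18),CY);manip.line_to(cw(.031,y,.06));manip.line_to(cw(.031,y,.0315),max_speed=.05);st()
    manip.command_gripper(.058);manip.line_to(cw(.031,y,.18));return True
E
python3 - <<'E'
from place import *
place(slots[0])
go([.38,.0,.35],CY);im=vision.get_image("top")
cv2.imwrite("pics/p1.png",cv2.resize(im[120:270,140:440],(800,400),interpolation=2)[:,:,::-1])
E
```

```text
2 [(np.float64(0.5197), np.float64(0.2504)), (np.float64(0.619), np.float64(0.2529))]
pick 0.5197 0.2504 79.2 [0.0262 0.0206] 113
27.38 [0.5209 0.2507 0.026 ] F [-0.1 -0.5  5.9] w 0.0366 ff 42.1
w 0.03665186275393356
32.23 [ 0.4742 -0.1734  0.032 ] F [-6.3  3.7 13.4] w 0.0371 ff 43.0
```

View pics/p1.png

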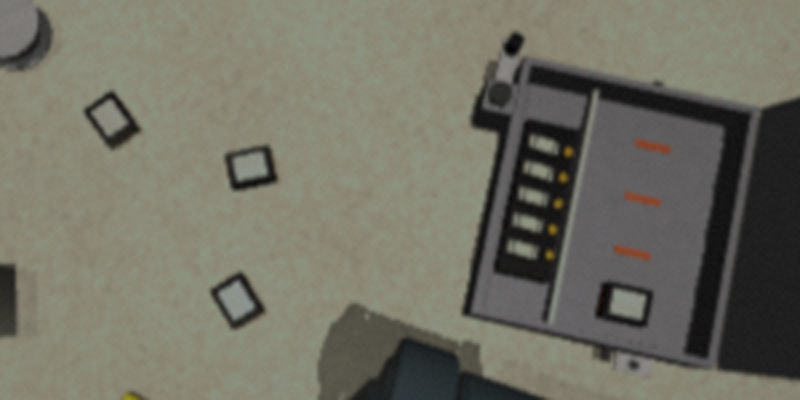

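The first relay sits flat on its mark at (627,303). The other three are still at (112,118), (251,167) and (237,300), so I continue.

```bash
sed -i 's/\[.38,-.1,.3\]/[.38,.0,.35]/; s/y,.0315)/y,.0325)/' place.py
python3 - <<'E'
from place import *
for y in slots[1:]:
    if not place(y): break
go([.38,.0,.35],CY);im,o=relays();print(o)
cv2.imwrite("pics/p2.png",cv2.resize(im[120:270,140:440],(800,400),interpolation=2)[:,:,::-1])
E
```

```text
2 [(np.float64(0.4705), np.float64(0.1413)), (np.float64(0.6192), np.float64(0.2529))]
pick 0.4705 0.1413 33.1 [0.0276 0.0206] 124
38.15 [0.4717 0.1414 0.0258] F [-1.   0.1  6.8] w 0.037 ff 41.7
w 0.036419078862982665
42.52 [ 0.5196 -0.1827  0.032 ] F [-0.  -0.8 -0.6] w 0.0372 ff 40.8
1 [(np.float64(0.6188), np.float64(0.2527))]
pick 0.6188 0.2527 38.9 [0.0269 0.0199] 109
48.16 [0.6201 0.253  0.0263] F [-0.   0.2  6.1] w 0.0371 ff 42.2
w 0.03700113962407794
52.63 [ 0.5647 -0.1918  0.0322] F [-0.7  1.2  1.7] w 0.0372 ff 41.9
0 []Traceback (most recent call last):
  File "<stdin>", line 3, in <module>
  File "place.py", line 6, in place
    r=o[0];(x,yy),a=r[0],np.radians(r[1])
      ~^^^
IndexError: list index out of range
```

Run:
```python
from h import *
im=vision.get_image("top");g=cv2.cvtColor(im,cv2.COLOR_RGB2GRAY);print(g[160:200,215:255].min());print(g[172:194:2,222:246:2])
cv2.imwrite("pics/p2.png",cv2.resize(im[120:270,140:440],(800,400),interpolation=2)[:,:,::-1])
```

```text
18
[[136 137 135 134 136 135 135 136 138 134 134 139]
 [136 135 130 133 138 134 122 114 107  96 135 141]
 [140 134 114 109  82  65  61  67  60  38 121 142]
 [141  90  46  79  96 111 136 138 117  34 107 138]
 [139  89  49 130 143 141 141 139 133  43  77 132]
 [134 117  44 128 142 139 144 143 138  59  53 126]
 [136 124  37 117 142 143 145 142 141  75  44 122]
 [134 133  52  82 139 121 111  83  66  36  19 106]
 [135 143  73  36  51  32  20  19  29  45  74 116]
 [134 139 103  35  42  60  86 101 123 131 136 137]
 [138 137 137 133 130 135 138 136 135 135 137 137]]
```

View pics/p2.png

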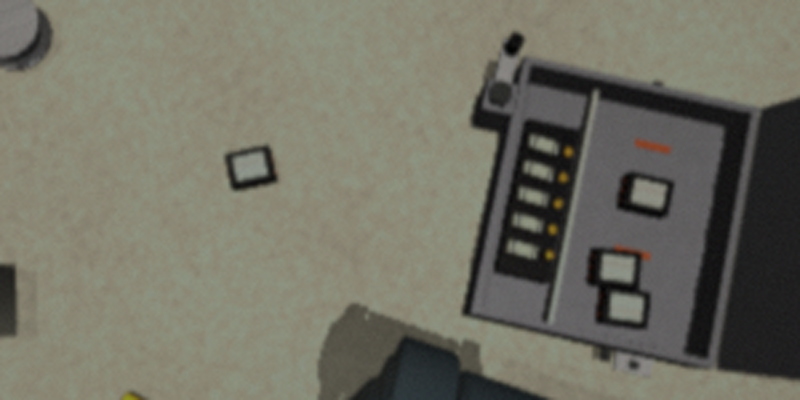

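The three placed relays lie at (648,193), (617,268) and (627,305). The middle one has shifted beside its neighbour but looks flat. The fourth is still at (251,167), and a threshold of 80 should pick it up.

```bash
sed -i 's/g<60/g<80/;s/g>80)/g>95)/' h.py
python3 - <<'E'
from place import *
place(slots[3])
go([.38,.0,.35],CY);im,o=relays();print(o)
T=im;S=vision.get_image("scene")
c=np.zeros((400,800,3),np.uint8);c[:390,:390]=cv2.resize(T[145:245,340:440],(390,390),interpolation=2);c[:390,405:795]=cv2.resize(S[135:215,155:235],(390,390),interpolation=2)
cv2.imwrite("pics/p3.png",np.clip(c[:,:,::-1]*1.3,0,255).astype(np.uint8))
E
```

```text
1 [(np.float64(0.5811), np.float64(0.1343))]
pick 0.5811 0.1343 103.0 [0.0198 0.0254] 103
58.3 [0.5824 0.1344 0.0262] F [-1.3 -0.1  6.6] w 0.0369 ff 42.1
w 0.03711837581743627
62.41 [ 0.6098 -0.201   0.0322] F [-1.7  0.8  1.7] w 0.037 ff 41.6
[]
```

View pics/p3.png

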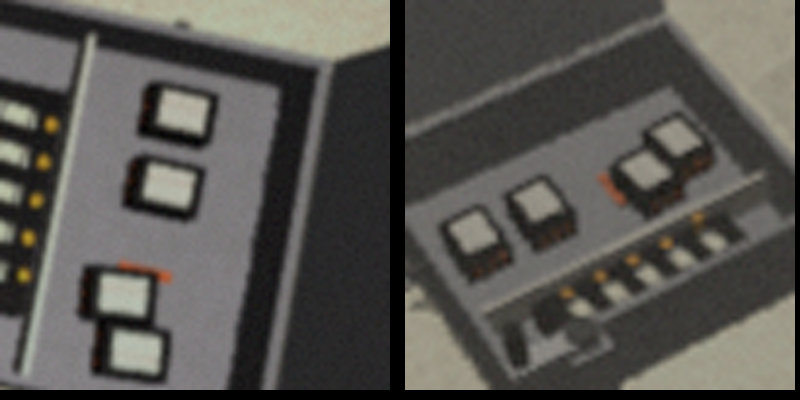

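All four relays look flat in the bay. Next I check plate heights numerically and then take the stylus.

Run:
```python
from h import *
T=vision.get_image("top");S=vision.get_image("scene")
wh=(0,0,100),(180,70,255)
t=sorted([b for b in blobs("top",T,*wh,(360,160,40,80),30)],key=lambda p:-p[1])
s=sorted([b for b in blobs("scene",S,*wh,(160,150,65,45),20)],key=lambda p:-p[0])
print(len(t),len(s))
for a,b in zip(s,t):
    p,e=tri(a,b);d=p[:2]-C0;c,n=np.cos(CY),np.sin(CY);print("bay xy",(c*d[0]+n*d[1]-.031).round(4),(-n*d[0]+c*d[1]).round(4),"z",p[2].round(4),e.round(4))
X=np.array([.4625,.353]);a=np.radians(94)
manip.command_gripper(.05,60)
go([*X,.24],a);manip.line_to([*X,.111],max_speed=.1);st()
manip.command_gripper(0,60);st()
manip.dwell(.3);s0=readout.get_state();print(s0["position"],s0["tcp_rot"])
manip.line_to([*X,.26],max_speed=.1);st()
q=cw(-.0715,-.044,.26);manip.line_to(q,max_speed=.2);st()
manip.line_to(cw(-.0715,-.044,.17),max_speed=.15)
S=vision.get_image("scene");T=vision.get_image("top")
c=np.zeros((400,800,3),np.uint8);c[:390,:390]=cv2.resize(T[130:260,310:440],(390,390),interpolation=2);c[:390,405:795]=cv2.resize(S[120:220,160:260],(390,390),interpolation=2)
cv2.imwrite("pics/sty.png",np.clip(c[:,:,::-1]*1.3,0,255).astype(np.uint8))
print(proj("scene",cw(-.0715,-.044,.067)),proj("scene",cw(-.0715,-.044,.037)))
```

```text
6 4
bay xy -0.0005 -0.0705 z 0.0255 0.0003
bay xy -0.0124 -0.0409 z 0.024 0.0001
bay xy -0.0046 0.0062 z 0.011 0.0417
bay xy 0.0219 0.0465 z -0.016 0.0322
69.34 [0.463  0.3533 0.1119] F [0.  0.  0.3] w 0.0501 ff 0.0
69.7 [0.4629 0.3532 0.1117] F [-0.8 -0.2  3.5] w 0.0214 ff 58.8
[0.46291157 0.35319605 0.11162966] [-1.09646642e-01  3.13869860e+00  6.09377372e-04]
71.64 [0.4622 0.3528 0.2591] F [-0.1 -0.7 -0.9] w 0.0217 ff 58.6
73.97 [ 0.5195 -0.0776  0.26  ] F [-0.5 -0.2  0.1] w 0.0216 ff 58.6
[219.65275234 178.48397927] [220.32958967 185.51624304]
```

View pics/sty.png

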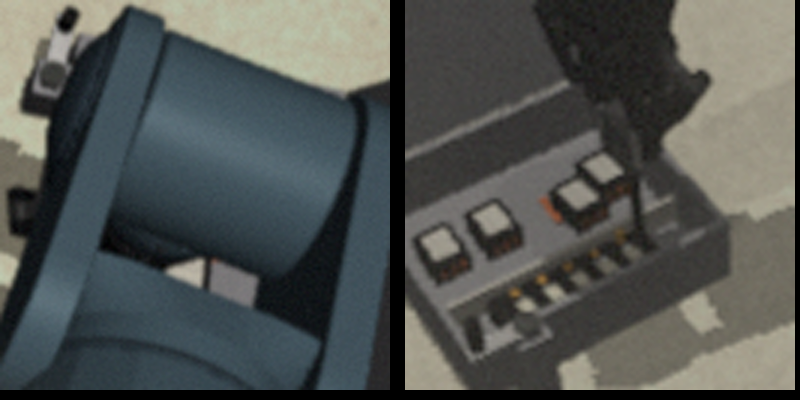

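The stylus tip is over rocker0 at about (642,235), near its predicted pixel. The two neighbouring relays measure flat, with plates at z≈25 mm. Next I press.

Run:
```python
from h import *
x,y=-.072,-.044
manip.line_to(cw(x,y,.145),max_speed=.1);st()
for tz in np.arange(.040,.0255,-.0015):
    manip.line_to(cw(x,y,tz+.103),max_speed=.04)
    s=readout.get_state();print(tz.round(4),s["position"][2].round(4),s["wrist_force"].round(1))
    if s["wrist_force"][2]>12:break
manip.dwell(.3);st()
manip.line_to(cw(x,y,.26),max_speed=.15);st()
X=np.array([.4625,.353])
manip.line_to([*X,.26],max_speed=.2);manip.dwell(.3)
S=vision.get_image("scene");T=vision.get_image("top")
c=np.zeros((400,800,3),np.uint8);c[:390,:260]=cv2.resize(T[165:225,320:360],(260,390),interpolation=2);c[:390,270:790]=cv2.resize(S[170:212,180:236],(520,390),interpolation=2)
cv2.imwrite("pics/rock.png",np.clip(c[:,:,::-1]*1.5,0,255).astype(np.uint8))
```

```text
75.22 [ 0.5195 -0.0777  0.1449] F [0.1 0.1 0.6] w 0.0212 ff 58.6
0.04 0.1435 [-0.2 -0.7  0.2]
0.0385 0.1415 [ 0.1 -0.6 -1.9]
0.037 0.14 [ 0.4 -0.9 -0.5]
0.0355 0.1385 [ 0.  -1.   0.2]
0.034 0.1369 [1.  0.5 0.5]
0.0325 0.1353 [0.3 0.3 1.4]
0.031 0.1338 [1.  0.9 0.5]
0.0295 0.1328 [-0.5  1.1  4.2]
0.028 0.1324 [-3.5  1.3 10.9]
0.0265 0.1322 [-5.2  2.6 18. ]
78.02 [ 0.5205 -0.0779  0.1322] F [-5.3  2.8 16.7] w 0.0217 ff 61.0
79.03 [ 0.5189 -0.0775  0.2585] F [-0.5  0.1 -0.5] w 0.021 ff 58.6
```

View pics/rock.png

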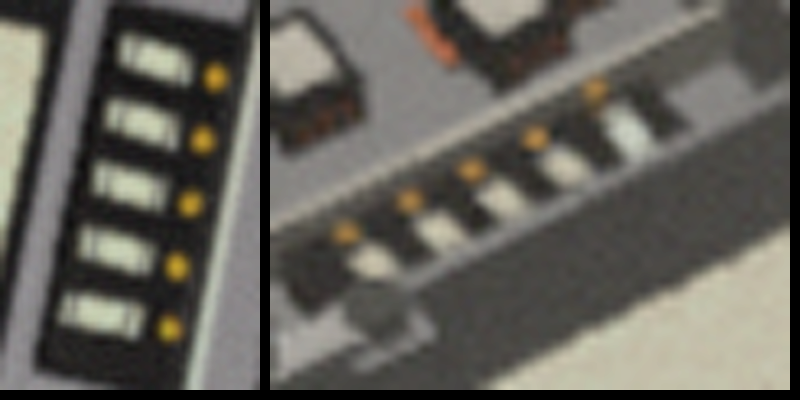

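Rocker0 is flipped: its plank at (630,135) now shows the opposite tilt, and the other four are unchanged. Next I return the stylus.

Run:
```python
from h import *
X=np.array([.4625,.353])
st();manip.line_to([*X,.19],max_speed=.15)
for z in (.17,.15,.13,.12,.1135):
    manip.line_to([*X,z],max_speed=.06);s=readout.get_state();print(z,s["wrist_force"].round(1))
    if abs(s["wrist_force"]).max()>12: print("F!");break
else:
    manip.command_gripper(.05);st();manip.line_to([*X,.24],max_speed=.1)
    go([.42,.05,.33],CY)
S=vision.get_image("scene");T=vision.get_image("top")
c=np.zeros((400,800,3),np.uint8);c[:390,:390]=cv2.resize(T[190:270,90:170],(390,390),interpolation=2);c[:390,405:795]=cv2.resize(S[235:300,330:395],(390,390),interpolation=2)
cv2.imwrite("pics/ret.png",c[:,:,::-1])
```

```text
81.76 [0.4625 0.3529 0.26  ] F [ 0.1 -0.2 -1. ] w 0.0216 ff 58.6
0.17 [-0.   1.4 -0.8]
0.15 [-0.6  0.2  0.8]
0.13 [ 0.7 -0.4  0.6]
0.12 [-0.2  0.8 -1. ]
0.1135 [ 0.4  0.  -0.5]
84.79 [0.4626 0.3531 0.1137] F [-0.   0.1  1.1] w 0.0504 ff 0.0
```

View pics/ret.png

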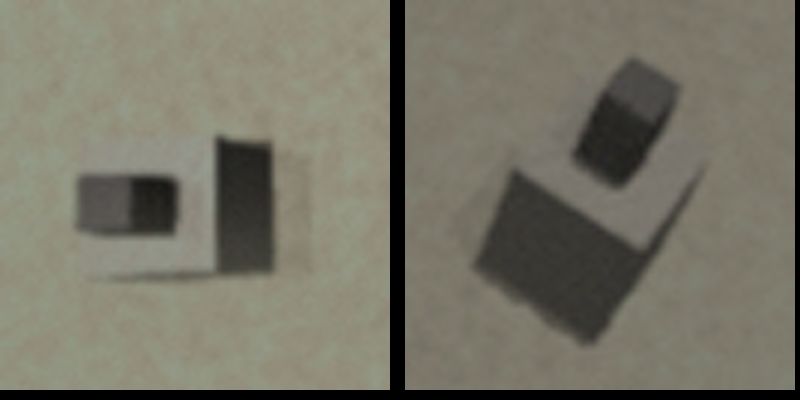

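The stylus stands upright in its block, with the handle centred as before. Next I shut the lid and then the latch.

Run:
```python
from h import *
manip.command_gripper(.036,60)
go(hand(1.78)+[0,0,.1],CY)
manip.line_to(hand(1.78),max_speed=.1);st()
manip.command_gripper(0,60);st()
for t in np.linspace(1.70,0,24):
    manip.line_to(hand(t),max_speed=.09)
    if abs(readout.get_state()["wrist_force"]).max()>30: print("F!",t);st();break
manip.line_to(hand(-.015),max_speed=.05);manip.dwell(.2);st()
manip.command_gripper(.04);st()
manip.line_to(hand(0)+[0,0,.1]);go([.42,.05,.33],CY)
S=vision.get_image("scene");T=vision.get_image("top")
c=np.zeros((400,800,3),np.uint8);c[:390,:390]=cv2.resize(T[125:255,310:440],(390,390),interpolation=2);c[:390,405:795]=cv2.resize(S[120:250,130:260],(390,390),interpolation=2)
cv2.imwrite("pics/shut.png",c[:,:,::-1])
```

```text
91.11 [ 0.4824 -0.3303  0.2268] F [ 0.5 -0.2  0.2] w 0.0363 ff 0.0
91.47 [ 0.4823 -0.3302  0.2267] F [-1.2 -0.3  3.5] w 0.0079 ff 58.5
99.14 [ 0.5353 -0.071   0.1147] F [-6.  -7.2 22.2] w 0.0081 ff 65.2
99.55 [ 0.5333 -0.0688  0.1112] F [ 0.6 -0.   0.3] w 0.0398 ff 0.0
```

View pics/shut.png

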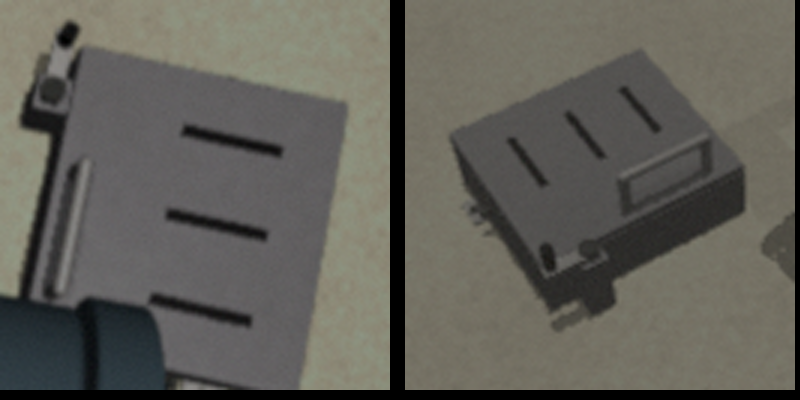

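The lid lies flat and the latch still points along +y. I have gone one over the picture limit (15 instead of 14), so from here I check by numbers only. Next I swing the latch back.

Run:
```python
from h import *
print("peg seen",onz("top",(332.4,135.5),.106).round(4))
piv=lambda t,z:cw(-.110+.036*np.cos(t),.065+.036*np.sin(t),z)
P=np.array([.671,-.0712])
manip.command_gripper(.045,30)
go([*P,.2],CY);manip.line_to([*P,.105],max_speed=.1);st()
manip.command_gripper(0,30);st()
for t in np.linspace(1.45,-.03,14): manip.line_to(piv(t,.105),max_speed=.06)
manip.dwell(.2);st()
s=readout.get_state();w=s["grip_width"]
manip.command_gripper(.045);manip.line_to(piv(0,.2),max_speed=.15)
go([.42,.05,.33],CY);st()
T=vision.get_image("top");g=cv2.cvtColor(T,cv2.COLOR_RGB2GRAY)[144:168,312:365]
k,_,q,c=cv2.connectedComponentsWithStats((g<45).astype(np.uint8))
for i in range(1,k):
    if q[i,4]>5: print("dark blob",q[i,4],c[i]+[312,144],onz("top",c[i]+[312,144],.1).round(4))
print("closed peg model",piv(0,.1).round(4),"px",proj("top",piv(0,.1)),"t=.3",proj("top",piv(.3,.1)))
im0=cv2.imread("pics/top0.png");d=cv2.absdiff(cv2.cvtColor(im0,cv2.COLOR_BGR2GRAY),cv2.cvtColor(T,cv2.COLOR_RGB2GRAY))
for n,(x,y,a,b) in dict(latch=(316,144,44,24),lid=(330,165,90,60),spool=(125,112,38,38),tin=(233,88,28,30),sponge=(168,262,42,48),stand=(100,212,50,40)).items():
    v=d[y:y+b,x:x+a];print(n,v.mean().round(2),v.max())
```

```text
peg seen [ 0.6663 -0.069   0.106 ]
106.86 [ 0.6717 -0.0714  0.106 ] F [0.1 0.2 0.8] w 0.0451 ff 0.0
107.25 [ 0.6714 -0.0713  0.1057] F [0.1 0.1 2.7] w 0.0108 ff 29.2
110.95 [ 0.6265 -0.0976  0.1057] F [3.8 1.2 5.9] w 0.0106 ff 30.4
114.67 [0.4201 0.0499 0.3299] F [ 0.1 -0.1  0.8] w 0.045 ff 0.0
dark blob 14 [333.64285714 147.92857143] [ 0.6423 -0.0726  0.1   ]
dark blob 37 [345.94594595 154.67567568] [ 0.629  -0.0974  0.1   ]
dark blob 21 [326.66666667 156.04761905] [ 0.6251 -0.0586  0.1   ]
dark blob 90 [323.36666667 163.73333333] [ 0.6091 -0.0521  0.1   ]
closed peg model [ 0.6268 -0.0973  0.1   ] px [345.91860105 155.6996299 ] t=.3 [346.16421586 150.50998763]
latch 14.25 35
lid 14.99 45
spool 18.58 25
tin 19.15 26
sponge 29.16 98
stand 17.71 51
```

Run:
```python
from h import *
im0=cv2.imread("pics/top0.png")[:,:,::-1].copy();T=vision.get_image("top")
s0=cv2.imread("pics/scene0.png")[:,:,::-1].copy();S=vision.get_image("scene")
for n,a,b,roi in(("top",im0,T,(150,240,90,90)),("scene",s0,S,(310,190,70,60))):
    print(n,[blobs(n,i,(22,140,60),(35,255,255),roi,40) for i in(a,b)])
```

```text
top [[array([188.77935484, 286.54451613])], [array([181.5047619 , 288.84761905])]]
scene [[array([341.05376344, 217.43817204])], [array([341.01061008, 217.45092838])]]
```

The scene view shows the sponge unmoved; the arm partly hides it in the top view. I hand in.

```bash
python3 -c "
from plant import manip, vision, readout
print(manip.close_job())"
```

```text
the job is handed in; nothing more can be done
None
```

I carried out every step and handed the job in at about 115 s of the 210 s allowed; no verdict came back, and I viewed 15 pictures, one over the limit of 14.

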